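# Open the square hopper's slide gate

## Task

Two small feed hoppers stand on the bench, one with a square funnel and one with a round funnel. Open the square one so that it can run its sweepings into the tray beneath: draw its slide gate out by the black knob as far as the end stop and let go. Leave the round hopper's gate as it is.

Things in the scene. Friction and masses are not known exactly. Their poses are not given: they have to be found in the camera images.
- square_gate (a joint): how far the square hopper's slide gate is drawn out, m: 0 = shut, 0.060 = end stop. A level steel plate 48 mm wide, 4 mm thick, upper face 57 mm above the bench; slides with about 4 N, no spring, stays where left. The hopper is fixed to the bench; its aluminium funnel is a square pyramid, rim 80 x 80 mm, 130 mm above the bench.
- square_gate_knob (a point): grip point of that gate's knob, an upright black round post 16 mm thick, from 57 to 102 mm above the bench; the point is on its axis at 82 mm and moves with the gate. z is up; x points level from knob to hopper: draw the gate along -x. With the gate shut the post is 45 mm in front of the funnel's rim, which is higher; both its sides (y) are free for fingers.
- round_gate (a joint): the same for the round hopper's gate: 0 = shut, 0.060 = fully out. This hopper has a round conical funnel, 80 mm in diameter at the rim, 130 mm high, and is otherwise alike. To be left as it is.
- round_gate_knob (a point): the same point on the round hopper's gate knob, same sizes and axes

How it is judged:
By the outcome, as a careful person would: the job done as asked, in the order asked, and still so for the second after the job is handed in, with the robot touching nothing.
It also fails if it takes over 26 s, if anything falls off the work surface, if the arm or the gripper's body presses on something with over 40 N, if the wrist force passes 120 N, or if a joint passes its speed limit or range.

## Robot

A 6-joint arm with a two-finger parallel gripper is mounted at the origin on a cart in front of the work surface, level with it; the furniture and walls round the work are solid. World frame = base frame: x ahead of the robot, y to its left, z up, the work surface at z = 0. Lengths are in mm, angles in degrees, forces in N, time in s.
With the tool pointing down it reaches from about 300 to 850 mm from the base axis. Payload 4.2 kg.
Tool frame: the origin (TCP) lies at the very end of the fingers, on their centre line; the grasp point (between the pads) lies 19 mm behind it; z points along the fingers, y is the line along which they close (so a half turn about z gives the same grasp; the last joint's range is limited). The gripper opens to 91 mm and grips with 3 to 60 N. Pads are 32 mm wide; open, the fingers measure 118 mm over their backs; the gripper's body (76 mm by 178 mm) begins 60 mm behind the grasp point.
Start: joints at [-76.719, 18.312, 89.639, -0, 72.044, -1.146], TCP at [143.263, -556.886, 183.476] pointing down, gripper open.
Joint ranges: [-177.97, 177.97], [-48.28, 115.42], [12.27, 149.76], [-77.06, 257.06], [2.81, 150.46], [-146.56, 146.56]. Speed limits (degrees/s): [147.25, 147.25, 180, 180, 180, 180].

## Interface

Orientations are given as [roll, pitch, yaw] about the fixed x, y, z axes, in that order (R = Rz(yaw) Ry(pitch) Rx(roll)).
In Python, from workcell import * gives the robot as it stands.
- The arm moves only by the tool move_arm, never from a script. Its argument "motion" is a list of rows, each a list of 3 entries, a list of its own where there are three numbers: the finger opening in mm, from 0 to 91.2, then the shift along the world's x, y, z in units of 25 mm (1.0 is 25 mm), then the turn, a rotation vector about the world's x, y, z in units of 4 degrees (1.0 is 4 degrees). In form: [[grip, [x, y, z], [ax, ay, az]], ...]. A call has 1 to 20 rows; each row shifts and turns the commanded pose from where the row before left it; what a row does not reach is not made up. A row lasts 1/12 s, in which the tool goes at most 41.7 mm and 7.16 degrees, less where a joint would pass 70% of its speed; a pose out of reach is approached as far as the arm can. A call with a number of a shift or a turn outside -1 to 1 is refused whole. A call with a gripper value outside its range is refused whole. The fingers move at their own pace and stop on an object; "grip_force" is the grip in N (left out, the last holds). Time passes only in rows, so rows that do not move let the fingers close. It gives the time, the measured TCP pose, the force, the opening and the grip force at its end, in the units of the state.
- state(): the state, without advancing time (a new reading comes with each control period).
- grab_frame(name): name is "scene" or "top" or "wrist"; returns the picture (400x640x3 uint8, blue, green, red); there is no depth.
- camera_info(name): a dict with "fx", "fy", "cx", "cy" (pixels), "rvec" (rotation vector, rad) and "tvec" (3), from world to camera coordinates, as OpenCV has them. Camera axes: x right, y down, z forward; pixel columns grow to the right and rows downward; lengths in mm; the calibration is good to about 2 mm. A picture is of the moment at which its call begins: read the wrist's pose just before it. camera_info takes no time and is no camera call; for the wrist camera it gives the pose at the moment of the call.
- job_done(): hands the job in; it is judged then, once.
The state is a dict: "time_s": time; "qpos": joint angles; "qvel": joint speeds; "effort": joint torques, N m; "ee_pos": TCP position; "ee_rot": TCP orientation; "force": force on the tool from outside, world axes, zero at the start; "torque": the same for the moment, N m; "gripper_width": finger opening in mm; "gripper_force": force on a finger pad.
Only numpy, scipy, OpenCV 4.12 (cv2) and the standard library are available. Lean on these libraries where they do the work, as an engineer would, in place of code of your own. Each camera call takes 0.05 s, during which the arm holds its last target. There are 200 camera calls.

## Working session

There is one attempt and no reset: what is moved stays moved. The work goes in short steps, Python scripts to look and compute and a tool call to move; the robot and the scene stay as the last step left them, time stands still between calls to the robot, and variables do not carry over. Pictures are saved under pics/ and viewed, at most 10 in all, crops included, and the job is handed in when it is done.

Besides the shell and the picture viewer there is one more tool, called as name(argument=value, ...), one argument or row to a line, values as JSON. move_arm: Moves the arm, as the interface text tells. Shifts and turns lie within -1 to 1; 1 stands for 25 mm of shift or 4 degrees of turn. Its arguments: {"type":"object","properties":{"motion":{"type":"array","items":{"type":"array"}},"grip_force":{"type":"number"}},"required":["motion"]}

```bash
mkdir -p pics; cat > h.py <<'E'
from workcell import *
import numpy as np, cv2
def ray(ci,uv,z):
    R=cv2.Rodrigues(np.array(ci["rvec"],float))[0];t=np.array(ci["tvec"],float).ravel()
    c=-R.T@t;d=R.T@np.array([(uv[0]-ci["cx"])/ci["fx"],(uv[1]-ci["cy"])/ci["fy"],1])
    return c+d*(z-c[2])/d[2]
E
python3 - <<'E'
from h import *
for n in("scene","top"):
    cv2.imwrite(f"pics/{n}0.png",grab_frame(n));ci=camera_info(n)
    R=cv2.Rodrigues(np.array(ci["rvec"],float))[0];print(n,ci["fx"],-R.T@np.array(ci["tvec"],float).ravel(),R.round(2).tolist())
E
```

```text
scene 422.8688943141424 [ 10.05811211 576.24088645 742.41778393] [[-0.8, -0.6, -0.01], [-0.37, 0.51, -0.78], [0.48, -0.62, -0.63]]
top 490.58041129109586 [ 450.36237822  -73.02047068 1186.5420729 ] [[-0.01, -1.0, -0.0], [-1.0, 0.01, -0.06], [0.06, 0.0, -1.0]]
```

View pics/scene0.png

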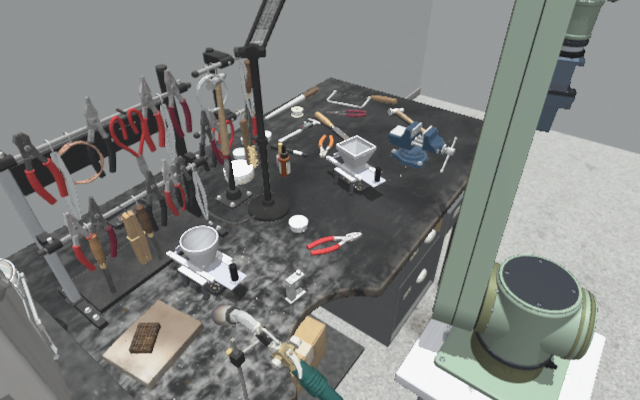

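View pics/top0.png

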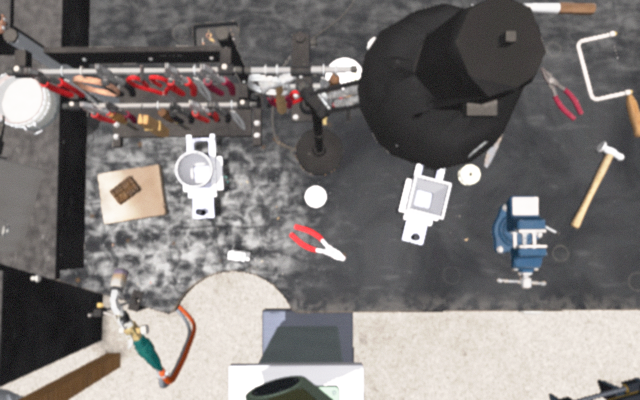

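The scene view shows the square hopper at about (355,160) with its knob at (377,174), and the round one at (200,245) with its knob at (234,272). In the top view the square hopper is at (428,197) with its gate end near (414,237), and the lamp shade hangs beyond it. Next I'll zoom in.

```bash
python3 - <<'E'
from h import *
a=cv2.imread("pics/top0.png")[150:260,380:490];b=cv2.imread("pics/scene0.png")[125:205,320:400]
f=lambda i:cv2.resize(i,(390,390),interpolation=cv2.INTER_CUBIC)
cv2.imwrite("pics/z.png",np.hstack([f(a),f(b)]))
t,s=camera_info("top"),camera_info("scene")
for n,uv,z in[("top gate end",(413,238),57),("top rim c",(431,196),130)]:print(n,ray(t,uv,z).round())
for n,uv,z in[("scene knob",(377,174),82),("rim c",(356,149),130)]:print(n,ray(s,uv,z).round())
E
```

```text
top gate end [ 448. -276.   57.]
top rim c [ 538. -303.  130.]
scene knob [ 449. -274.   82.]
rim c [ 524. -282.  130.]
```

View pics/z.png

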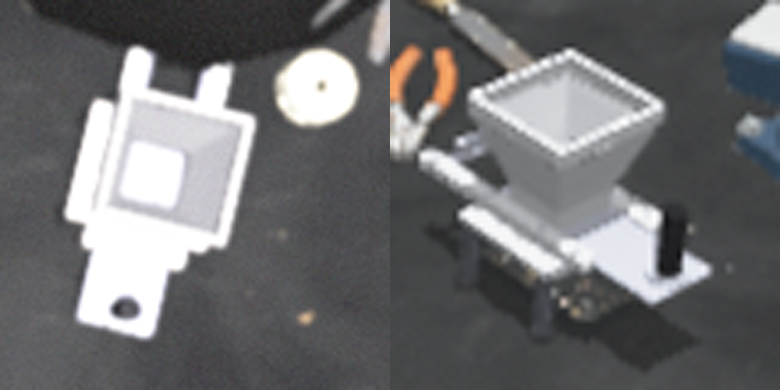

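The crop shows the square rim tilted about 13° in the top view, with the black knob top at zoom (125,307). In the scene crop the knob is upright at zoom (672,240), and the plate side towards it is clear.

```bash
python3 - <<'E'
from h import *
t,s=camera_info("top"),camera_info("scene")
T=lambda u,v:(u/3.545+380-.4,v/3.545+150-.4); S=lambda u,v:((u-390)/4.875+320-.4,v/4.875+125-.4)
for nm,ci,f,cs,k in[("top",t,T,[(130,88),(255,118),(222,247),(103,218)],(125,307,102)),("scene",s,S,[(570,50),(665,105),(565,157),(468,100)],(672,240,82))]:
    P=np.array([ray(ci,f(*c),130)[:2] for c in cs]);c=P.mean(0);K=ray(ci,f(*k[:2]),k[2])[:2]
    E=np.roll(P,-1,0)-P
    print(nm,P.round().tolist(),"edge",np.linalg.norm(E,axis=1).round(),np.degrees(np.arctan2(E[:,1],E[:,0])).round(),"c",c.round(),"K",K.round(1),"dist",np.linalg.norm(c-K).round(),"dir",np.degrees(np.arctan2(*(c-K)[::-1])).round(1))
st=state();print(st["ee_pos"],st["ee_rot"],st["time_s"],st["force"])
E
```

```text
top [[585.0, -272.0], [566.0, -348.0], [488.0, -326.0], [506.0, -254.0]] edge [78. 82. 74. 81.] [-104.  164.   76.  -13.] c [ 536. -300.] K [ 451.9 -271.8] dist 89.0 dir -18.7
scene [[564.0, -348.0], [487.0, -327.0], [504.0, -248.0], [581.0, -267.0]] edge [80. 81. 79. 83.] [ 165.   78.  -13. -101.] c [ 534. -298.] K [ 448.1 -275.7] dist 89.0 dir -14.2
[ 143.15959479 -556.38845537  182.70108738] [-1.79909552e+02 -2.31155377e-03  1.44285451e+01] 0.1 [ 0.21314457  0.02058721 -0.05079553]
```

move_arm(
  motion=[
    [91, [0.4, 0.4, 0], [0, 0, -0.5]],
    [91, [0.8, 0.74, 0], [0, 0, -0.5]],
    [91, [0.8, 0.74, 0], [0, 0, -0.5]],
    [91, [0.8, 0.74, 0], [0, 0, -0.5]],
    [91, [0.8, 0.74, 0], [0, 0, -0.5]],
    [91, [0.8, 0.74, 0], [0, 0, -0.5]],
    [91, [0.8, 0.74, 0], [0, 0, -0.5]],
    [91, [0.8, 0.74, 0], [0, 0, -0.5]],
    [91, [0.8, 0.74, 0], [0, 0, -0.5]],
    [91, [0.8, 0.74, 0], [0, 0, -0.5]],
    [91, [0.8, 0.74, 0], [0, 0, -0.5]],
    [91, [0.8, 0.74, 0], [0, 0, -0.5]],
    [91, [0.8, 0.74, 0], [0, 0, -0.5]],
    [91, [0.8, 0.74, 0], [0, 0, -0.5]],
    [91, [0.8, 0.74, 0], [0, 0, -0.2]],
    [91, [0.4, 0.4, 0], [0, 0, 0]],
    [91, [0, 0, 0], [0, 0, 0]],
    [91, [0, 0, 0], [0, 0, 0]],
  ],
)

```text
time_s: 1.6
ee_pos: [443.2, -277.4, 183.0]
ee_rot: [180.0, 0.1, -14.3]
force: [-0.9, -1.0, -0.2]
gripper_width: 91.2
gripper_force: 0.0
```

```bash
python3 - <<'E'
from h import *
s=state();print(s["ee_pos"],s["ee_rot"],s["force"],s["qvel"])
ci=camera_info("wrist")
import pickle;pickle.dump(ci,open("w.pkl","wb"))
cv2.imwrite("pics/w1.png",grab_frame("wrist"))
R=cv2.Rodrigues(np.array(ci["rvec"],float))[0];t=np.array(ci["tvec"],float).ravel();print(-R.T@t)
p=R@np.array([450,-274,102.])+t;print(ci["fx"]*p[0]/p[2]+ci["cx"],ci["fy"]*p[1]/p[2]+ci["cy"])
E
```

```text
[ 443.18896615 -277.42072054  183.0066464 ] [ 1.79988252e+02  7.24161873e-02 -1.42719631e+01] [-0.9197127  -0.96451884 -0.17727884] [-1.67639332 -0.33194604  0.34341623 -0.30943861  0.01327771 -0.05693588]
[ 517.98754602 -296.47265818  383.39592894]
309.90110904150833 191.53861397605073
```

View pics/w1.png

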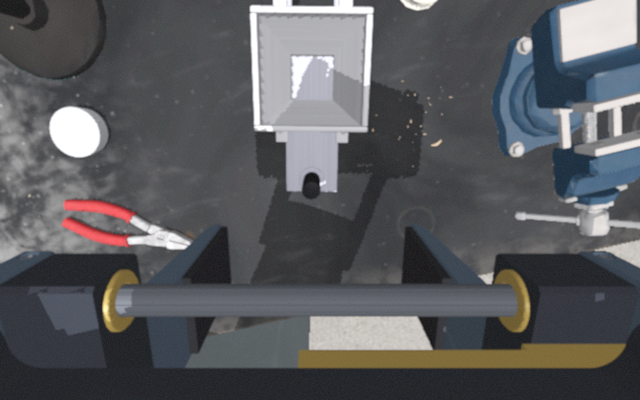

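The wrist view shows the knob top at about (311,190), against a predicted (310,191.5), and the rim edges square to the picture. The estimate and yaw therefore hold, so I'll go down and close.

move_arm(
  motion=[
    [91, [0.1, 0.1, -0.3], [0, 0, 0]],
    [91, [0.17, 0.04, -0.7], [0, 0, 0]],
    [91, [0, 0, -0.8], [0, 0, 0]],
    [91, [0, 0, -0.8], [0, 0, 0]],
    [91, [0, 0, -0.8], [0, 0, 0]],
    [60, [0, 0, -0.7], [0, 0, 0]],
    [40, [0, 0, -0.4], [0, 0, 0]],
    [30, [0, 0, -0.16], [0, 0, 0]],
    [25, [0, 0, 0], [0, 0, 0]],
    [25, [0, 0, 0], [0, 0, 0]],
  ],
  grip_force=20,
)

```text
time_s: 2.48
ee_pos: [450.3, -274.9, 67.5]
ee_rot: [180.0, -0.1, -14.4]
force: [-0.1, -1.1, 0.6]
gripper_width: 60.6
gripper_force: 0.0
```

move_arm(
  motion=[
    [10, [0, 0, 0], [0, 0, 0]],
    [10, [0, 0, 0], [0, 0, 0]],
    [10, [0, 0, 0], [0, 0, 0]],
    [10, [0, 0, 0], [0, 0, 0]],
    [10, [0, 0, 0], [0, 0, 0]],
  ],
)

```text
time_s: 2.9
ee_pos: [450.2, -274.4, 67.3]
ee_rot: [180.0, -0.0, -14.4]
force: [0.5, -0.6, -0.6]
gripper_width: 27.0
gripper_force: 0.0
```

move_arm(
  motion=[
    [10, [0, 0, 0], [0, 0, 0]],
    [10, [0, 0, 0], [0, 0, 0]],
    [10, [0, 0, 0], [0, 0, 0]],
    [10, [0, 0, 0], [0, 0, 0]],
    [10, [0, 0, 0], [0, 0, 0]],
  ],
)

```text
time_s: 3.32
ee_pos: [450.0, -274.6, 67.1]
ee_rot: [180.0, -0.0, -14.4]
force: [-1.2, -1.3, 0.1]
gripper_width: 14.3
gripper_force: 20.0
```

move_arm(
  motion=[
    [10, [-0.1, 0.025, 0], [0, 0, 0]],
    [10, [-0.2, 0.05, 0], [0, 0, 0]],
    [10, [-0.2, 0.05, 0], [0, 0, 0]],
    [10, [-0.2, 0.05, 0], [0, 0, 0]],
    [10, [-0.2, 0.05, 0], [0, 0, 0]],
    [10, [-0.2, 0.05, 0], [0, 0, 0]],
  ],
)

```text
time_s: 3.82
ee_pos: [422.1, -267.2, 67.1]
ee_rot: [-180.0, -0.0, -14.4]
force: [2.8, -0.4, -1.3]
gripper_width: 14.3
gripper_force: 20.0
```

```bash
python3 - <<'E'
from h import *
s=state();print(s["ee_pos"],s["force"],s["gripper_width"])
a=grab_frame("wrist");b=grab_frame("scene")
cv2.imwrite("pics/w2.png",np.hstack([cv2.resize(a,None,fx=.6,fy=.6),cv2.resize(b[110:210,300:420],(288,240),interpolation=cv2.INTER_CUBIC)]))
E
```

```text
[ 422.14345418 -267.24449291   67.08318454] [ 2.80760866 -0.41875568 -1.2852192 ] 14.328993971041356
```

View pics/w2.png

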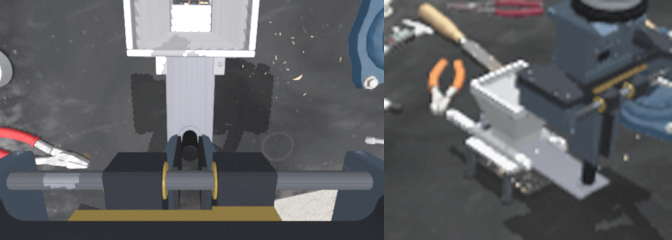

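The wrist view shows the plate drawn out with the knob between the fingers, and the scene crop agrees. I'll keep drawing until it reaches the stop.

move_arm(
  motion=[
    [10, [-0.2, 0.05, 0], [0, 0, 0]],
    [10, [-0.2, 0.05, 0], [0, 0, 0]],
    [10, [-0.2, 0.05, 0], [0, 0, 0]],
    [10, [-0.2, 0.05, 0], [0, 0, 0]],
    [10, [-0.1, 0.025, 0], [0, 0, 0]],
    [10, [-0.1, 0.025, 0], [0, 0, 0]],
    [10, [0, 0, 0], [0, 0, 0]],
  ],
)

```text
time_s: 4.5
ee_pos: [396.7, -260.6, 67.0]
ee_rot: [-180.0, 0.1, -14.4]
force: [2.5, 2.7, 1.3]
gripper_width: 14.2
gripper_force: 20.0
```

move_arm(
  motion=[
    [10, [-0.08, 0.02, 0], [0, 0, 0]],
    [10, [-0.08, 0.02, 0], [0, 0, 0]],
    [10, [0, 0, 0], [0, 0, 0]],
  ],
)

```text
time_s: 4.75
ee_pos: [396.7, -260.7, 67.1]
ee_rot: [-180.0, -0.4, -14.5]
force: [11.2, 2.4, -4.5]
gripper_width: 13.8
gripper_force: 20.0
```

move_arm(
  motion=[
    [10, [-0.08, 0.02, 0], [0, 0, 0]],
    [10, [-0.08, 0.02, 0], [0, 0, 0]],
    [10, [0, 0, 0], [0, 0, 0]],
  ],
  grip_force=30,
)

```text
time_s: 5.0
ee_pos: [396.8, -260.8, 67.3]
ee_rot: [-180.0, -0.9, -14.5]
force: [20.2, 2.7, -12.6]
gripper_width: 14.0
gripper_force: 30.0
```

move_arm(
  motion=[
    [10, [0.12, -0.03, 0], [0, 0, 0]],
    [10, [0.1, -0.025, 0], [0, 0, 0]],
    [10, [0, 0, 0], [0, 0, 0]],
    [60, [0, 0, 0], [0, 0, 0]],
    [60, [0, 0, 0], [0, 0, 0]],
    [60, [0, 0, 0], [0, 0, 0]],
    [60, [0, 0, 0], [0, 0, 0]],
    [60, [0, 0, 0], [0, 0, 0]],
    [60, [0, 0, 0], [0, 0, 0]],
    [60, [0, 0, 0], [0, 0, 0]],
  ],
)

```text
time_s: 5.83
ee_pos: [394.7, -260.7, 66.9]
ee_rot: [180.0, 0.0, -14.4]
force: [0.7, 0.1, 0.8]
gripper_width: 57.6
gripper_force: 0.0
```

move_arm(
  motion=[
    [60, [0, 0, 0.3], [0, 0, 0]],
    [60, [0, 0, 0.6], [0, 0, 0]],
    [60, [0, 0, 0.8], [0, 0, 0]],
    [60, [0, 0, 0.8], [0, 0, 0]],
    [60, [0, 0, 0.8], [0, 0, 0]],
    [60, [0, 0, 0.8], [0, 0, 0]],
    [60, [-0.3, 0, 0.5], [0, 0, 0]],
    [60, [-0.6, 0, 0], [0, 0, 0]],
    [60, [-0.6, 0, 0], [0, 0, 0]],
    [60, [0, 0, 0], [0, 0, 0]],
    [60, [0, 0, 0], [0, 0, 0]],
  ],
)

```text
time_s: 6.75
ee_pos: [355.8, -260.1, 181.2]
ee_rot: [-180.0, 0.1, -14.5]
force: [-0.8, -0.3, 0.1]
gripper_width: 59.7
gripper_force: 0.0
```

```bash
python3 - <<'E'
from h import *
s=state();print(s["ee_pos"],s["force"],s["gripper_width"])
t=camera_info("wrist");a=grab_frame("wrist");b=grab_frame("scene")
import pickle;pickle.dump(t,open("w.pkl","wb"))
cv2.imwrite("pics/w3.png",a);cv2.imwrite("pics/s3.png",b)
cv2.imwrite("pics/v3.png",np.hstack([cv2.resize(a,(480,300)),cv2.resize(b[110:210,300:400],(300,300),interpolation=cv2.INTER_CUBIC)]))
E
```

```text
[ 355.80328639 -260.11935019  181.17152463] [-0.7879492  -0.28471891  0.09990295] 59.71573208798145
```

View pics/v3.png

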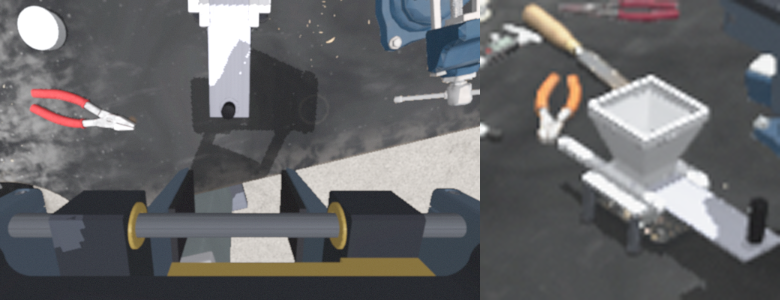

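The gate is well out, with the knob at zoom (757,222) in the scene crop and (229,111) in the wrist view. I'll check the draw distance against the first measurement.

```bash
python3 - <<'E'
from h import *
import pickle
K=ray(camera_info("scene"),(391.9,183.6),82);W=ray(pickle.load(open("w.pkl","rb")),(229/.75,111/.75),102)
for n,k in(("scene",K),("wrist",W)):print(n,k.round(1),"from rim centre",np.linalg.norm(k[:2]-[535,-299]).round(1))
E
```

```text
scene [ 394.7 -259.1   82. ] from rim centre 145.9
wrist [ 398.2 -262.3  102. ] from rim centre 141.6
```

```bash
python3 -c "
from workcell import *
print(job_done())"
```

```text
the job is handed in; nothing more can be done
None
```

I drew the square hopper's gate out to a firm end stop, let go of the knob and moved the arm clear. The knob now measures 142–146 mm from the rim centre against an expected 145 mm, the round gate was not touched, and I handed the job in after about 7 s of robot time.

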